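# Unbolt the glue press and hold its flap open with the lever

## Task

Open the glue press so that I can take the block out: push the locking bolt fully back by its upright knob, then press the paddle at the long end of the lever all the way down, so that the heavy steel flap rises, and finish while holding it down there. Only push and press with the fingertips: do not lift the lever out of its fork, do not touch the flap or the block under it, and leave the other things on the bench where they are.

Things in the scene. Friction and masses are not known exactly. Their poses are not given: they have to be found in the camera images.
- press: Fixed glue press. Origin on the table under the middle of the lever's fork. +y points to the flap, -y along the lever to its long end, +x away from the robot (yawed up to 0.4 rad), z up. Plywood base 120 x 500 x 15 mm, grey bed at the flap end. Highest fixed parts above the table: fork cheeks 98 mm, bolt guides 97 mm.
- stop_pad (a point): Middle of the top of the rubber pad on the base under the lever's long end, 185 mm from the fork and 30 mm above the table. It stops the lever when it is all the way down.
- bolt (a joint): Locking bolt, slides level along the press's +x axis, m: 0 to 0.006 at the start (lying across the top of the lever's short arm, so that the lever cannot move), 0.040 fully back at its stop (lever free). Friction 1.5 N; stays where it is left.
- bolt_knob (a point): Point on the axis of the bolt's upright steel knob, 117 mm above the table: a 12 mm round post with a 16 mm ball on top, 90 to 141 mm above the table. It starts about 50 mm from the lever's middle line on the press's +x side, 40 mm from the fork towards the flap, and moves with the bolt. Push it along the press's +x; fingertips 103 to 125 mm above the table touch only the knob.
- lever_paddle (a point): Middle of the top face of the flat wooden paddle, 40 x 60 mm and 16 mm thick, at the lever's long end, 195 mm from the pivot. Starts about 127 mm above the table, sloping 0.2 rad (rising towards the end); all the way down it is about 48 mm above the table, sloping about 0.2 rad the other way. Pressing takes 5 to 12 N until the lever meets its stop, which is hard.
- lever_pivot (a point): Middle of the lever's 10 mm cross pin, which rests loosely in the open-topped fork. The lever is one loose part: wooden long arm and paddle, steel short arm 92 mm, whose toe lies under the flap's edge; 0.4 kg.
- fork_seat (a point): Where the pin's middle sits in the fork, 80 mm above the table.
- flap (a joint): Hinge of the flap, rad: 0 shut, grows as it rises; about 0.26 with the lever all the way down. Falls shut by its weight when the lever is let go.
- flap_edge (a point): Middle of the top of the free edge of the heavy steel flap, 150 x 137 x 18 mm with two 10 mm ribs on top, about 3 kg, shut 72 to 90 mm above the table (ribs to 100). The free edge looks to the fork, 65 mm from it; the hinge line lies 205 mm from the fork.
- thread_cone: Bystander: black thread cone, 56 mm base, 90 mm tall, standing beside the lever on the robot's side. Origin at the centre of its underside.
- wax_puck: Bystander: cork-brown wax puck, 50 mm across, 22 mm high, beside the lever on the far side. Origin at the centre of its underside.
- glue_bottle: Bystander: white bottle, 56 mm across, 150 mm tall. Origin at the centre of its underside.
- tin: Bystander: open aluminium tin, 76 mm across, 80 mm tall. Origin at the centre of its underside.
- mallet: Bystander: hammer lying flat, 260 mm long. Origin at its middle.
- awl: Bystander: awl lying flat, 150 mm long. Origin at its middle.
- polish_jar: Bystander: amber jar, 66 mm across, 60 mm tall. Origin at the centre of its underside.
- workpiece: Bystander: glued plywood block 90 x 65 x 20 mm lying on the bed under the flap. Origin at the centre of its underside.
- lever: The whole lever. Origin at its pivot; its axes are parallel to the press's at rest (it turns about x when pressed, by about 0.4 rad).

How it is judged (in metres and radians):
On the way, in this order (a step that is already met when the one before it is completed fails the run):
1. the bolt is fully back while the flap is still shut (value of joint bolt above 0.036 m and value of joint flap below 0.03 rad), for 0.2 s.
2. the lever is pressed down by the fingers and the flap is up (value of joint flap above 0.22 rad and contact force between the fingers and lever above 1 N), for 0.3 s.
At the end, for the whole second after the job is handed in: The flap is up (over 0.22 rad) and still, the bolt back (over 34 mm), the paddle's middle below 63 mm with the fingers pressing on the lever (over 1 N), and the lever's pin within 8 mm of its seat in the fork (all of step 2 and velocity of joint flap between -0.05 and 0.05 rad/s and value of joint bolt above 0.034 m and distance between lever_pivot and fork_seat below 0.008 m and height (world z) of lever_paddle below 0.063 m); the arm keeps its last pose, push and grip.
It fails at once if the lever is lifted or pushed out of its fork (pin over 12 mm from its seat) (distance between lever_pivot and fork_seat above 0.012 m).
It fails at once if the robot touches the flap (contact force between any of the arm, the fingers and flap above 1 N).
It fails at once if the robot touches the block in the press (contact force between the fingers and workpiece above 0.5 N).
It fails at once if a bystander is moved more than 25 mm (distance of any of thread_cone, wax_puck, glue_bottle, tin, mallet, awl, polish_jar, workpiece from where it was at the start of the episode above 0.025 m).
It also fails if it takes over 61 s, if anything falls off the work surface, if the arm or the gripper's body presses on something with over 40 N, if the wrist force passes 120 N, or if a joint passes its speed limit or range.

## Robot

A 6-joint arm with a two-finger parallel gripper is mounted at the origin on the work surface. World frame = base frame: x ahead of the robot, y to its left, z up, the work surface at z = 0. Lengths are in mm, angles in rad, forces in N, time in s.
With the tool pointing down it reaches from about 275 to 825 mm from the base axis. Payload 4.9 kg.
Tool frame: the origin (TCP) lies at the very end of the fingers, on their centre line; the grasp point (between the pads) lies 19 mm behind it; z points along the fingers, y is the direction in which the jaws open and shut (so a half turn about z gives the same grasp; the last joint's range is limited). The gripper opens to 85 mm and grips with 20 to 120 N. Pads are 22 mm wide; open, the fingers measure 114 mm over their backs; the gripper's body (76 mm by 85 mm) begins 54 mm behind the grasp point. The pads swing forward as they close: fully open they stand 13 mm farther back than shut.
Start: joints at [-1.292, 0.326, -0.193, 1.052, 0, 1.437], TCP at [220.66, -503.813, 231.281] pointing down, gripper open.
Joint ranges: [-2.65, 2.65], [-0.97, 1.79], [-1.3, 1.35], [-1.93, 2.1], [-1.47, 1.37], [-3.14, 3.14]. Speed limits (rad/s): [2.57, 2.57, 3.14, 3.14, 3.14, 3.14].

## Interface

Orientations are given as [roll, pitch, yaw] about the fixed x, y, z axes, in that order (R = Rz(yaw) Ry(pitch) Rx(roll)).
In Python, from bench import bot, solve_ik, imaging gives the robot as it stands. Calls block until the motion is done:
- bot.move_ptp(position, orientation): joint-space move of the TCP to a pose.
- bot.movel(position, rot=None, max_speed=150, threshold=None): straight line of the TCP; rot=None keeps the orientation; max_speed is the mean speed in mm/s. With threshold (N) it stops when the force on the tool has changed by that much, and returns True; else False.
- bot.move_j(angles): joint-space move.
- bot.grip(opening, effort=None): opening from 0.0 (shut) to 1.0 (fully open); effort is the grip in N (None keeps the last); returns when the fingers have stopped.
- bot.dwell(seconds).
- solve_ik(position, orientation): joint angles nearest the present ones, or None.
- bot.get_state(): the state.
- imaging.capture(name): name is "scene" or "top" or "wrist"; returns the picture (480x640x3 uint8, blue, green, red); there is no depth.
- imaging.camera_model(name): a dict with "K" (3x3 intrinsics, pixels), "k1" (the pictures are not rectified: a ray, as slopes to the right and down, at radius r is drawn at 1 + k1 r^2 times it, then the intrinsics apply), "position" and "rotation" of the camera in the world. Camera axes: x right, y up, looking along -z (the intrinsics and any distortion apply to the point x, -y, -z); pixel columns grow to the right and rows downward; lengths in mm; the calibration is good to about 2 mm. A picture is of the moment at which its call begins: read the wrist's pose just before it. camera_model takes no time and is no camera call; for the wrist camera it gives the pose at the moment of the call.
A pose or a line that the arm cannot do raises bot.IKError and nothing moves.
- bot.sign_off(): hands the job in, once; it reports no verdict.
The state is a dict: "t": time; "qpos": joint angles; "joint_velocities": joint speeds; "effort": joint torques, N m; "tcp_pos": TCP position; "orientation": TCP orientation; "contact_force": force on the tool from outside, world axes, zero at the start; "wrist_torque": the same for the moment, N m; "opening": opening from 0.0 (shut) to 1.0 (fully open).
Only numpy, scipy, OpenCV 4.12 (cv2) and the standard library are available. Lean on these libraries where they do the work, as an engineer would, in place of code of your own. Each camera call takes 0.05 s, during which the arm holds its last target.

## Working session

There is one attempt and no reset: what is moved stays moved. The work goes in short steps, each a Python script; the robot and the scene stay as the last script left them, time stands still between calls to the robot, and variables do not carry over. Pictures are saved under pics/ and viewed, and the job is handed in when it is done.

```bash
ls; mkdir -p pics
python3 - <<'E'
from bench import bot, imaging
import cv2,numpy as np
for n in ["scene","top","wrist"]:
    cv2.imwrite(f"pics/{n}0.png",imaging.capture(n))
    m=imaging.camera_model(n); print(n,{k:np.round(v,3).tolist() for k,v in m.items()})
print(bot.get_state())
E
```

```text
pics
scene {'K': [[485.693, 0.0, 323.894], [0.0, 485.693, 242.39], [0.0, 0.0, 1.0]], 'k1': -0.053, 'position': [1025.344, -544.832, 1093.421], 'rotation': [0.624, -0.003, 0.679]}
top {'K': [[453.248, 0.0, 325.281], [0.0, 453.248, 234.282], [0.0, 0.0, 1.0]], 'k1': 0.01, 'position': [401.095, 8.204, 1270.003], 'rotation': [0.154, -0.019, -1.552]}
wrist {'K': [[340.644, 0.0, 322.169], [0.0, 340.644, 244.319], [0.0, 0.0, 1.0]], 'k1': -0.002, 'position': [282.662, -475.608, 373.278], 'rotation': [-0.27, 0.0, -1.158]}
{'t': 0.15, 'qpos': array([-1.29218056e+00,  3.26771824e-01, -1.93374291e-01,  1.05199123e+00,
        4.40383548e-05,  1.43659766e+00]), 'joint_velocities': array([-4.59597863e-05, -2.70546060e-03,  4.17768900e-03, -9.93742437e-05,
       -2.29103905e-04,  7.99785125e-04]), 'effort': array([ 2.57346212e-03, -4.43697667e+01,  2.62668550e+01,  1.02599445e-02,
       -1.84521200e-04, -1.47635205e-06]), 'tcp_pos': array([ 220.55321402, -503.35289983,  230.67506362]), 'orientation': array([-3.14026959e+00, -2.23065240e-04,  4.12814264e-01]), 'contact_force': array([-0.76544469,  0.52219443, -0.08763962]), 'wrist_torque': array([ 0.01251464, -0.00945011,  0.05716002]), 'opening': 1.0025836478600962}
```

View pics/scene0.png

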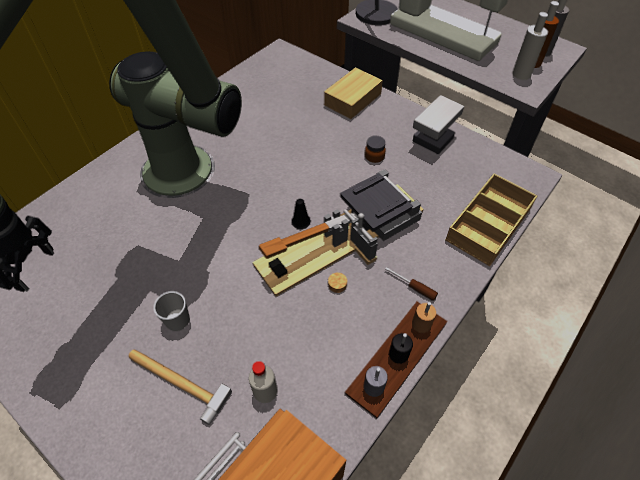

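View pics/top0.png

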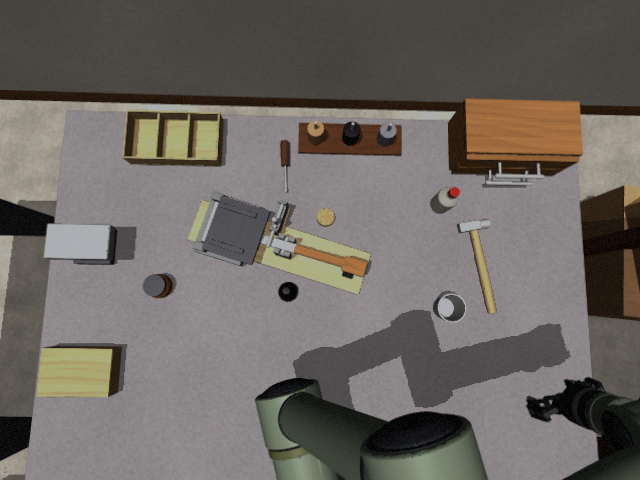

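View pics/wrist0.png

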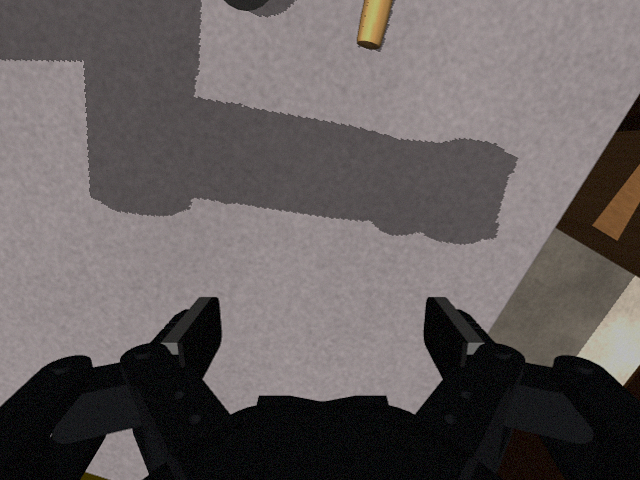

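The scene view shows the press at about (340,235), and the top view shows it at about (280,245). The long arm runs right to the paddle at about (350,265) in the top view, and the knob is near (282,207). I'll zoom in on both.

Run:
```python
import cv2
a=cv2.imread("pics/top0.png")[180:305,180:380]; cv2.imwrite("pics/top0z.png",cv2.resize(a,None,fx=4,fy=4,interpolation=cv2.INTER_CUBIC))
a=cv2.imread("pics/scene0.png")[160:310,240:440]; cv2.imwrite("pics/scene0z.png",cv2.resize(a,None,fx=4,fy=4,interpolation=cv2.INTER_CUBIC))
```

```text
(no output)
```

View pics/top0z.png

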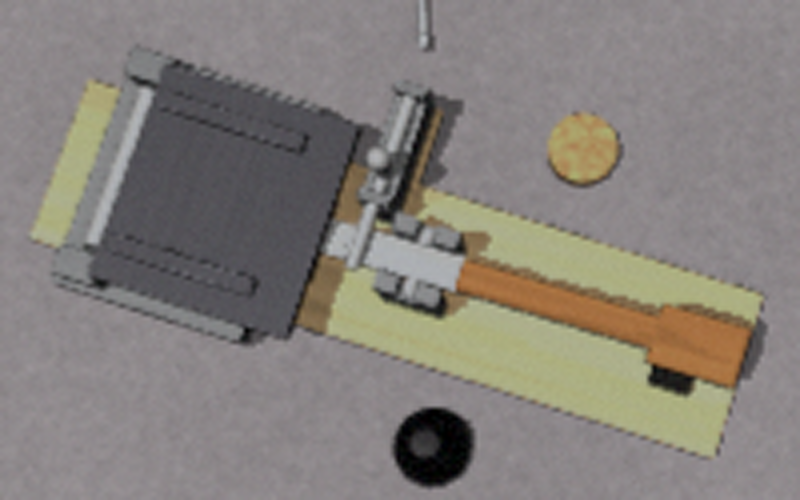

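View pics/scene0z.png

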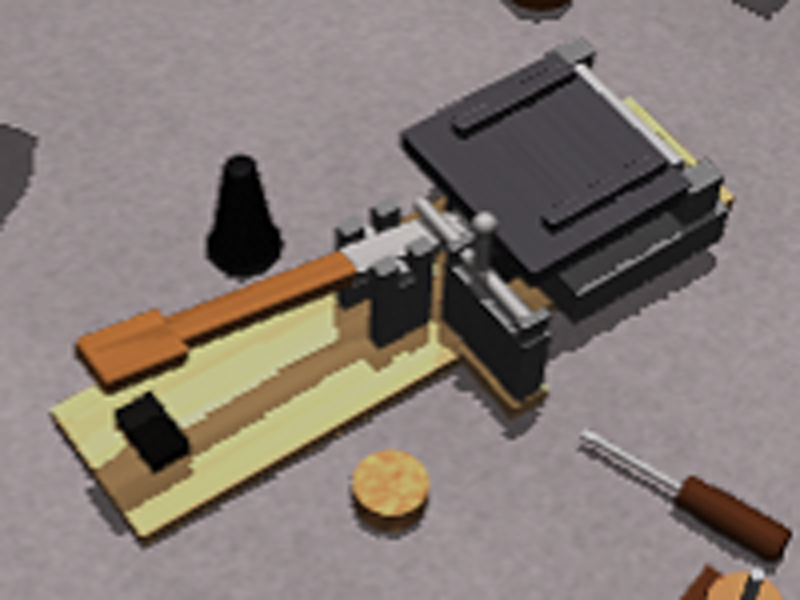

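The zooms show the ball at (378,158) in the top view and (485,222) in the scene view. They also show the base's end corners, the paddle corners and the fork. I'll triangulate from these.

```bash
cat > h.py <<'E'
import numpy as np, cv2
from scipy.spatial.transform import Rotation as R
from bench import imaging
def ray(cam,uv,m=None):
    m=m or imaging.camera_model(cam); K=np.array(m["K"])
    p=cv2.undistortPoints(np.array([[uv]],float),K,np.array([m["k1"],0,0,0],float))[0,0]
    d=R.from_euler('xyz',m["rotation"]).apply([p[0],-p[1],-1]); return np.array(m["position"]),d
def plane(cam,uv,z,m=None):
    o,d=ray(cam,uv,m); return o+d*(z-o[2])/d[2]
def tri(a,b):
    (o1,d1),(o2,d2)=a,b
    s=np.linalg.lstsq(np.c_[d1,-d2],o2-o1,rcond=None)[0]
    p,q=o1+s[0]*d1,o2+s[1]*d2
    return (p+q)/2,np.linalg.norm(p-q)
E
python3 - <<'E'
from h import *
np.set_printoptions(precision=1,suppress=True)
T=lambda u,v:(180+(u+.5)/4-.5,180+(v+.5)/4-.5)
S=lambda u,v:(240+(u+.5)/4-.5,160+(v+.5)/4-.5)
print("ball",tri(ray("top",T(378,158)),ray("scene",S(485,222))))
a,b=plane("top",T(763,295),15),plane("top",T(717,457),15)
print("base end top",a,b,np.linalg.norm(a-b))
c,d=plane("scene",S(142,540),0),plane("scene",S(52,412),15)
print("base end scene",c,d)
e,f=plane("top",T(88,80),15),plane("top",T(32,238),15); print("far end",e,f,np.linalg.norm((a+b-e-f)/2))
ctr=(a+b+e+f)/4;v=(e+f-a-b)/2; print("yaw",np.arctan2(-v[0],v[1]), "ctr",ctr)
for n,t,s in [("pad end far",(752,322),(105,384)),("pad end near",(737,386),(78,345))]:
    print(n,tri(ray("top",T(*t)),ray("scene",S(*s))))
P=[plane("top",T(*q),z) for q,z in [((752,322),133),((737,386),133),((668,303),121),((650,365),121)]]
print("paddle",np.mean(P,0))
print("paddle sc",np.mean([plane("scene",S(*q),z) for q,z in [((78,345),133),((105,384),133),((155,310),121),((187,348),121)]],0))
E
```

```text
ball (array([613.7, 120. , 133.7]), np.float64(0.4305037332741346))
base end top [ 544.9 -139.4   15. ] [ 432.2 -108.1   15. ] 116.91196708921876
base end scene [ 540.8 -138.7    0. ] [ 435.5 -109.8   15. ]
far end [687.4 337.7  15. ] [574.3 369.6  15. ] 498.1401135022459
yaw -0.28969662522746936 ctr [559.7 114.9  15. ]
pad end far (array([ 512.4, -120.8,  132.6]), np.float64(5.409769294819088))
pad end near (array([ 474.4, -109.7,  126.3]), np.float64(1.04484253111822))
paddle [500.2 -87.4 127. ]
paddle sc [501.3 -89.8 127. ]
```

Two views agree on the knob, with a 0.4 mm ray gap. They agree on the paddle to about 2 mm. The press yaw is about -0.29 and the spacings fit the drawing. Next I'll shut the gripper, go behind the knob and look before pushing.

```bash
cat >> h.py <<'E'
yaw=-0.288
X=np.array([np.cos(yaw),np.sin(yaw),0]); Y=np.array([-np.sin(yaw),np.cos(yaw),0]); Z=np.array([0,0,1.])
knob=np.array([613.7,120.,0]); paddle=np.array([500.7,-88.5,0])
ori=[np.pi,0,yaw]
E
python3 - <<'E'
from h import *
from bench import bot, solve_ik
np.set_printoptions(precision=3,suppress=True)
p=knob-30*X
for q in [p+240*Z,p+113*Z,knob+30*X+113*Z,paddle+150*Z,paddle+45*Z]: print(q,solve_ik(list(q),ori))
bot.grip(0.0,40)
bot.move_ptp(list(p+240*Z),ori)
bot.movel(list(p+155*Z))
s=bot.get_state();print(s["t"],s["tcp_pos"],s["contact_force"],s["opening"])
m=imaging.camera_model("wrist");im=imaging.capture("wrist");cv2.imwrite("pics/w1.png",im)
print("ballpred",m)
cv2.imwrite("pics/s1.png",cv2.resize(imaging.capture("scene")[100:310,240:520],None,fx=2.8,fy=2.8,interpolation=cv2.INTER_CUBIC))
E
```

```text
[584.936 128.521 240.   ] [ 0.093  0.412 -0.042  1.116  0.    -2.761]
[584.936 128.521 113.   ] [ 0.093  0.514 -0.223  0.834  0.    -2.761]
[642.464 111.479 113.   ] [ 0.059  0.604 -0.063  0.904  0.    -2.795]
[500.7 -88.5 150. ] [-0.32   0.323 -0.422  0.826  0.     3.109]
[500.7 -88.5  45. ] [-0.32   0.461 -0.537  0.573  0.     3.109]
5.125 [585.456 128.463 155.694] [0.049 0.65  0.234] 0.002505183751449166
ballpred {'K': array([[340.644,   0.   , 322.169],
       [  0.   , 340.644, 244.319],
       [  0.   ,   0.   ,   1.   ]]), 'k1': -0.0018750068431783323, 'position': array([650.293, 110.272, 298.323]), 'rotation': array([-0.268, -0.001, -1.859])}
```

View pics/w1.png

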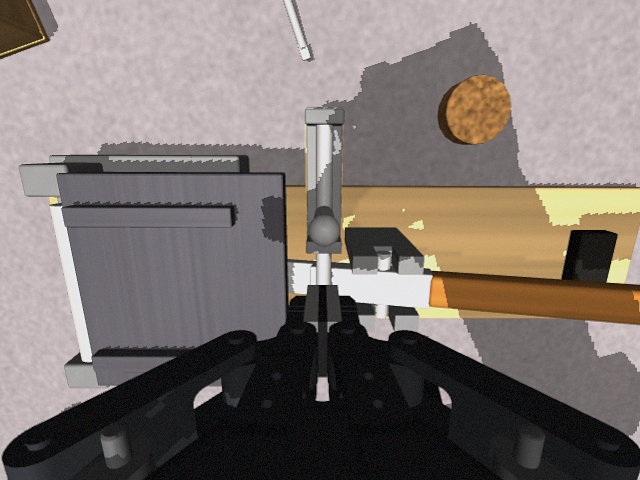

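View pics/s1.png

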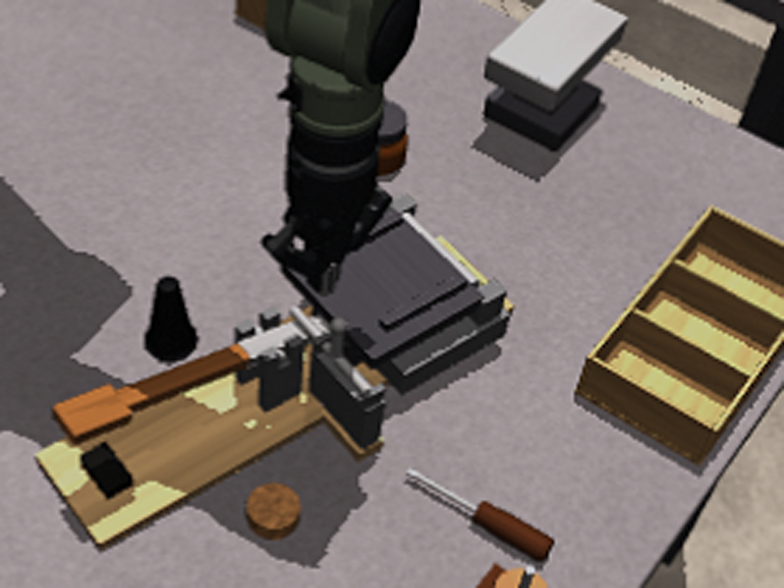

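The wrist view shows the knob at (324,232), in line with the shut fingertips at x≈322. The shafts and the flap edge at x≈285 are clear. I'll descend and push with a force stop.

Run:
```python
from h import *
from bench import bot
np.set_printoptions(precision=2,suppress=True)
def st(): 
    s=bot.get_state(); d=s["tcp_pos"]-knob; print(round(s["t"],2),s["tcp_pos"],"x,y",d@X,d@Y,"F",s["contact_force"],"Fx",s["contact_force"]@X)
p=knob-30*X+113*Z
print(bot.movel(list(p),max_speed=60,threshold=8)); st()
print(bot.movel(list(p+80*X),max_speed=25,threshold=12)); st()
cv2.imwrite("pics/w2.png",imaging.capture("wrist"))
```

```text
False
6.08 [585.16 128.56 113.15] x,y -29.793683672703306 0.09724349669622248 F [-0.3  -0.34 -0.18] Fx -0.19116990868620995
True
8.05 [633.16 113.92 112.1 ] x,y 20.385388075813367 -0.3026284011704572 F [-0.2   0.29  0.75] Fx -0.27369937569908764
```

View pics/w2.png

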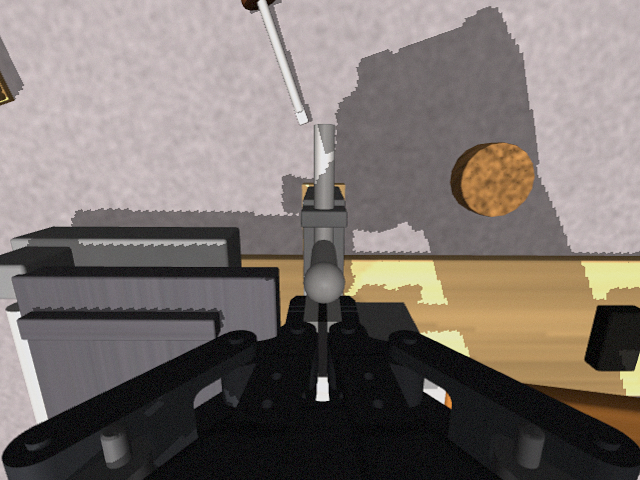

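The knob, at (324,283), has moved with the fingers, but the force has relaxed to almost zero. I'll push again to confirm it's at the stop and measure the ball position.

Run:
```python
from h import *
from bench import bot
np.set_printoptions(precision=2,suppress=True)
def st(): 
    s=bot.get_state(); d=s["tcp_pos"]-knob; print(round(s["t"],2),s["tcp_pos"],"x,y",d@X,d@Y,"F",s["contact_force"],"Fx",s["contact_force"]@X)
b=plane("wrist",(324,283),133)-knob; print("ball moved",b@X,b@Y)
t=knob+113*Z
for k in range(3):
    r=bot.movel(list(t+(23+4*k)*X),max_speed=15,threshold=20); print(r); st()
    bot.dwell(.2); st()
    if r: break
cv2.imwrite("pics/w3.png",imaging.capture("wrist"))
```

```text
ball moved 39.15462209706634 -0.23564839864596018
False
8.5 [633.4  113.72 111.88] x,y 20.668828960821873 -0.4258545098117263 F [-6.38  0.67  0.29] Fx -6.303686065410461
8.7 [633.39 113.73 111.89] x,y 20.657740121820655 -0.4202619607968311 F [-5.94  0.42 -0.91] Fx -5.815119740963586
False
9.12 [633.66 113.61 111.71] x,y 20.951588229405562 -0.4589287762909941 F [-15.67   2.68   7.  ] Fx -15.788154679658478
9.32 [633.66 113.62 111.71] x,y 20.950239506189735 -0.44730088522680683 F [-15.95   3.12   6.76] Fx -16.173187093278415
False
9.73 [633.85 113.58 111.64] x,y 21.14135930253706 -0.43754980917889824 F [-25.44   4.54  13.41] Fx -25.680409468562043
9.93 [633.86 113.59 111.64] x,y 21.145071127809704 -0.41855140899522325 F [-25.18   5.37  13.12] Fx -25.66742161661182
```

View pics/w3.png

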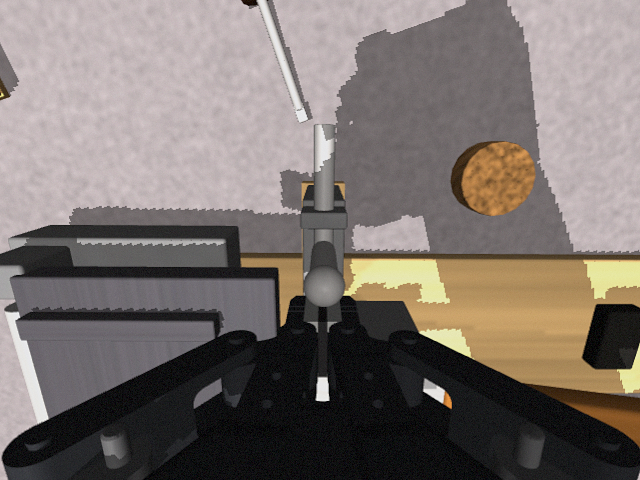

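The bolt is at a hard stop: it moved about 39 mm, and the push rose to 26 N with no more motion. Now the paddle.

Run:
```python
from h import *
from bench import bot, solve_ik
np.set_printoptions(precision=2,suppress=True)
def st(): 
    s=bot.get_state(); d=s["tcp_pos"]-paddle; print(round(s["t"],2),s["tcp_pos"],"x,y",d@X,d@Y,"F",s["contact_force"])
o2=[np.pi,0,-0.5]
bot.movel(list(knob+8*X+113*Z),max_speed=60)
bot.movel(list(knob+8*X+190*Z),max_speed=150)
print(solve_ik(list(paddle+190*Z),o2))
bot.move_ptp(list(paddle+190*Z),o2); st()
print(bot.movel(list(paddle+140*Z),max_speed=80,threshold=10)); st()
cv2.imwrite("pics/w4.png",imaging.capture("wrist"))
cv2.imwrite("pics/s4.png",cv2.resize(imaging.capture("scene")[130:310,240:480],None,fx=3.2,fy=3.2,interpolation=cv2.INTER_CUBIC))
```

```text
[-0.32  0.28 -0.37  0.92  0.   -2.96]
12.13 [501.37 -88.04 189.92] x,y 0.5071061282966941 0.6349665516826525 F [0.01 0.27 0.1 ]
False
12.91 [501.07 -88.41 140.22] x,y 0.3340092347840049 0.18840545231660266 F [ 0.03 -0.14 -0.38]
```

View pics/w4.png

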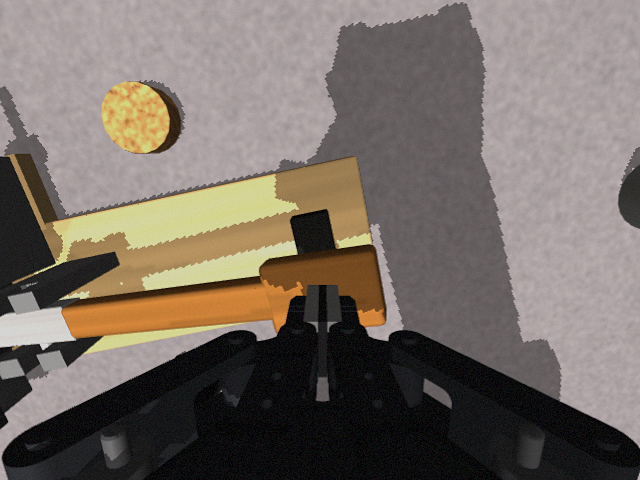

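View pics/s4.png

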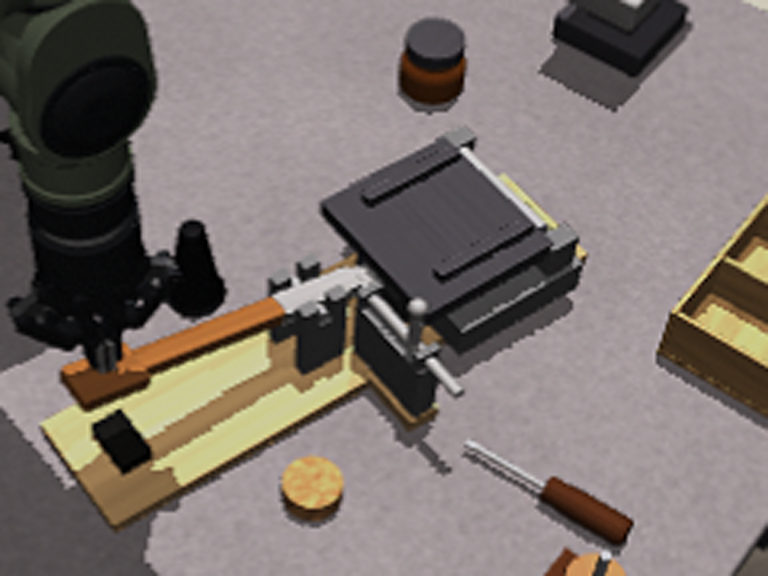

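The fingertips are at about (321,290) in the wrist view, over the middle of the paddle (262–384 px). In the scene view the bolt is clear of the lever. Pressing down.

Run:
```python
from h import *
from bench import bot
np.set_printoptions(precision=2,suppress=True)
def st(): 
    s=bot.get_state(); d=s["tcp_pos"]-paddle; print(round(s["t"],2),s["tcp_pos"],"x,y",d@X,d@Y,"F",s["contact_force"],flush=True)
for z in (120,100,80,65,56,50,47):
    r=bot.movel(list(paddle+z*Z),max_speed=30,threshold=25); print(z,r); st()
    if r: break
cv2.imwrite("pics/w5.png",imaging.capture("wrist"))
cv2.imwrite("pics/s5.png",cv2.resize(imaging.capture("scene")[130:310,240:480],None,fx=3.2,fy=3.2,interpolation=cv2.INTER_CUBIC))
```

```text
120 False
13.82 [500.93 -89.14 120.67] x,y 0.40398429536084896 -0.5513849927040847 F [-1.39 -2.15  9.21]
100 False
14.64 [501.08 -90.69 100.87] x,y 0.9888162452187431 -1.985979419721919 F [-3.01 -5.44  8.92]
80 False
15.46 [501.33 -91.42  81.09] x,y 1.4350958306016885 -2.622967716290116 F [-3.35 -7.03 10.33]
65 False
16.11 [501.58 -91.36  66.05] x,y 1.6563051597950291 -2.4896493147999736 F [-2.04 -6.74  9.39]
56 False
16.56 [501.72 -90.79  56.96] x,y 1.6305105208306596 -1.901927539627995 F [-2.3  -5.78  8.97]
50 False
16.91 [501.93 -90.2   50.93] x,y 1.664665062101903 -1.2779830676777322 F [-0.74 -3.98  8.27]
47 False
17.16 [502.27 -90.03  48.64] x,y 1.9359864966658553 -1.0233695139518644 F [-0.88 -2.53 14.22]
```

View pics/s5.png

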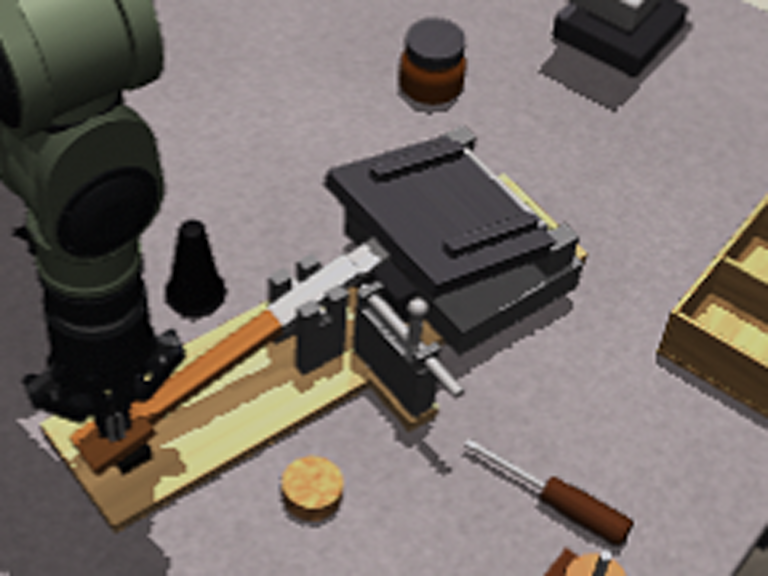

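View pics/w5.png

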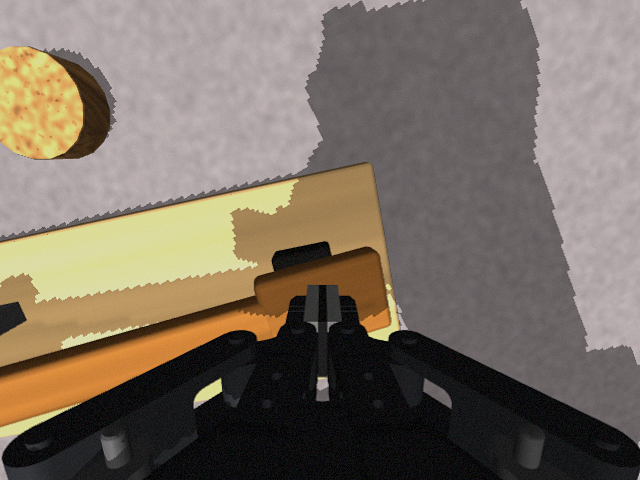

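The flap is up, and the force rose to 14 N at z = 48.6, so the lever has met the stop. I'll add a little push, settle, and check that it's still and the pin is seated.

Run:
```python
from h import *
from bench import bot
np.set_printoptions(precision=2,suppress=True)
def st(): 
    s=bot.get_state(); d=s["tcp_pos"]-paddle; print(round(s["t"],2),s["tcp_pos"],"x,y",d@X,d@Y,"F",s["contact_force"],flush=True)
print(bot.movel(list(paddle+1*X-1*Y+44*Z),max_speed=20,threshold=25)); st()
bot.dwell(.7); st()
b=imaging.capture("scene")
cv2.imwrite("pics/s6.png",cv2.resize(b[190:270,300:400],None,fx=7,fy=7,interpolation=cv2.INTER_CUBIC))
bot.dwell(.3); st()
t=imaging.capture("top");cv2.imwrite("pics/t6.png",cv2.resize(t[180:305,180:380],None,fx=4,fy=4,interpolation=cv2.INTER_CUBIC))
```

```text
True
17.47 [502.35 -90.14  48.6 ] x,y 2.0436243537921093 -1.1002439097240833 F [-3.72  0.86 14.71]
18.17 [502.38 -90.18  48.65] x,y 2.084175147135039 -1.1308746220016141 F [-3.94 -1.04 15.05]
18.52 [502.37 -90.15  48.66] x,y 2.0730758455626597 -1.1034929217133829 F [-3.85  0.46 15.16]
```

View pics/s6.png

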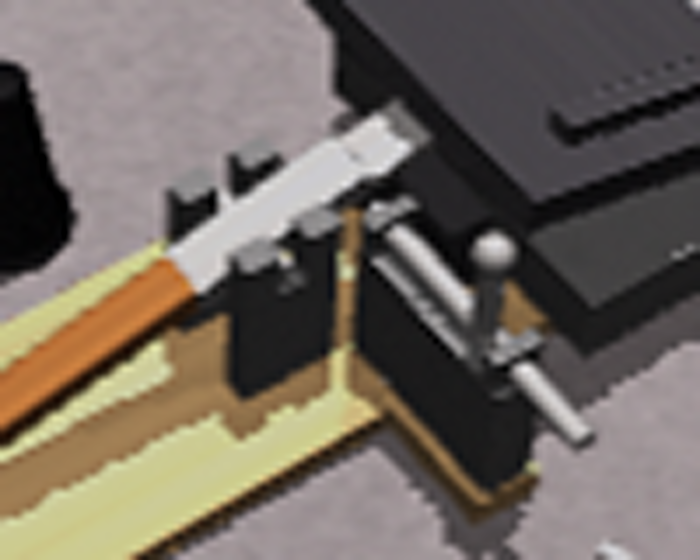

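View pics/t6.png

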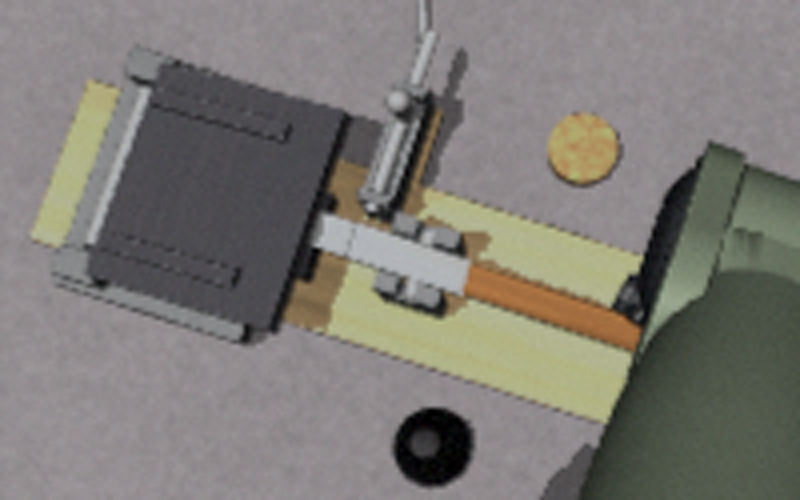

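In the zooms the pin sits in the fork slots, the bolt is back with its knob at (398,100) in the top crop, and the flap is raised. The puck and cone haven't moved. The push holds steady at 15 N, so I'll hand in.

Run:
```python
from bench import bot
bot.sign_off(); s=bot.get_state(); print(s["t"],s["tcp_pos"],s["contact_force"])
```

```text
the job is handed in; nothing more can be done
the job is handed in; nothing more can be done
```

The glue press is open. The bolt is fully back, the flap is up, and the fingertips are still holding the paddle down. I handed the job in at about 18.5 s of the 61 s allowed; no verdict was reported.

- **Bolt:** I pushed it back by its knob with the closed fingertips. It moved about 39 mm (wrist camera), and pushing up to 26 N moved it no farther, so it is at its stop.
- **Paddle:** I pressed it until the fingertips stopped at 48.6 mm above the table, close to the 48 mm expected. The upward force was steady at about 15 N, with no movement over the last second.
- **Final pictures:** The scene and top views show the flap raised, the bolt clear of the lever and the pin sitting in its fork. The cone and puck have not moved.

**Less certain points:**
- The flap angle and the pin's distance from its seat were judged only by eye in the pictures.
- The first push on the bolt stopped on a short force spike that then fell to almost nothing, so I pushed again to confirm it was at the stop.
- While pressing, the fingertips drifted up to about 3 mm on the paddle and met up to about 8 N of sideways force. This was about 4 N at the end.

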